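Plug a drive board into its rack with the ejector levers

ROBOT

A 6-joint arm with a two-finger parallel gripper is mounted at the origin on the work surface; the furniture and walls round the work are solid. World frame = base frame: x ahead of the robot, y to its left, z up, the work surface at z = 0. Lengths are in m, angles in rad, forces in N, time in s.
With the tool pointing down it reaches from about 0.275 to 1 m from the base axis. Payload 8.4 kg.
Tool frame: the origin (TCP) lies midway between the tips of the shut fingers; the grasp point (between the pads) lies 19 mm behind it; z points along the fingers, y is the line along which they close (so a half turn about z gives the same grasp; the last joint's range is limited). The gripper opens to 85 mm and grips with 20 to 120 N. Pads are 22 mm wide; open, the fingers measure 114 mm over their backs; the gripper's body (76 mm by 85 mm) begins 54 mm behind the grasp point. The pads swing forward as they close: fully open they stand 13 mm farther back than shut.
Start: joints at [1.309, 0.353, 1.633, -0, 1.155, -0.002], TCP at [0.161, 0.604, 0.231] pointing down, gripper open.
Joint ranges: [-2.63, 2.63], [-0.92, 2.1], [0.06, 2.66], [-1.3, 4.44], [0, 2.69], [-3.02, 3.02]. Speed limits (rad/s): [2.22, 2.22, 2.79, 3.14, 3.14, 3.14].

INTERFACE

Orientations are given as a 3x3 rotation matrix whose columns are the frame's x, y, z axes.
In Python, from rig import get_obs, capture, sign_off, search_frame, regions_of gives the robot as it stands.
- The arm moves only by the tool jog_arm, never from a script. Its argument "deltas" is one flat list of numbers, 5 for each row, row after row: the opening, from 0 (shut) to 1 (fully open), then the shift along the tool's x, y, z in m, then the turn about the tool's z in degrees. A call has 1 to 8 rows; each row is the pose to reach, as a shift and turn from the pose commanded when the call began, along the tool's axes at that moment; what a row does not reach only later rows make up. A row lasts 1/8 s, in which the tool goes at most 62.5 mm and 10.7 degrees, less where a joint would pass 70% of its speed; a pose out of reach is approached as far as the arm can. A call with a gripper value outside its range is refused whole. The fingers move at their own pace and stop on an object; "force" is the grip in N (left out, the last holds). Time passes only in rows, so rows that repeat a pose let the fingers close. It gives the time, the measured TCP pose, the force, the opening and the grip force at its end, in the units of the state.
- get_obs(): the state, without advancing time (a new reading comes with each control period).
- capture(name): name is "scene" or "top"; returns a dict with "color" (420x560x3 uint8, red, green, blue), "depth" (420x560 float32, m along the optical axis (not along the pixel's ray), 0 where there is no reading), "fx", "fy", "cx", "cy" (pixels), "D" ([k1, k2, p1, p2, k3] as OpenCV has them; the pictures are not rectified), "world_to_cam" (4x4, takes a point from world to camera coordinates). Camera axes: x right, y down, z forward; pixel columns grow to the right and rows downward; lengths in m; the calibration is good to about 2 mm. A picture is of the moment at which its call begins.
- sign_off(): hands the job in; it is judged then, once.
Trained networks look in a picture, given as the dict that the camera call returned (one of the last four; its "shot" number tells which), for a name from the list of things; names that differ only in an ending like _2 or _b are one class to them, and where a whole thing is asked for, a point or a joint stands for the part that bears it (a point fixed in the world has none). Each returns a list of dicts, best first, with "confidence" (0 to 1); they miss things now and then, are a little off and sometimes report something else, mostly with a low value. They report only what shows in the picture. A call takes as long as a camera call. They do not tell look-alikes from the thing itself.
- search_frame(picture, name): "point" ([x, y, z] in m, in the coordinates of the camera as it stood for that picture, good to about 4 mm: the middle of the surface that is visible of it).
- regions_of(picture, name): "region" (420x560 bool, what is visible of it).
The state is a dict: "time_s": time; "joints": joint angles; "qd": joint speeds; "joint_torque": joint torques, N m; "position": TCP position; "orientation": TCP orientation; "ft_force": force on the tool from outside, world axes, zero at the start; "moment": the same for the moment, N m; "gripper_width": opening from 0.0 (shut) to 1.0 (fully open); "finger_force": force on a finger pad.
Only numpy, scipy, OpenCV 4.12 (cv2) and the standard library are available. Lean on these libraries where they do the work, as an engineer would, in place of code of your own. Each camera call takes 0.05 s, during which the arm holds its last target. There are 200 camera calls.

TASK

Take the spare board out of the wooden stand and set it into the guides of the metal card rack, letting it come to rest on the contacts under its own weight, and let go of it. Then seat it with the two ejector levers only, never by pressing on the board: swing them inward in turn, a part of the stroke at a time so that the board goes down nearly level, until at each end you feel it bottom firmly on its hard seat (a push of about 16 N on the lever, never over 22 N). Leave the other things on the bench alone.

Things in the scene. Friction and masses are not known exactly. Their poses are not given: they have to be found in the camera images.
- rack: Low metal card rack fixed to the bench, base 70 x 200 x 8 mm; origin at the centre of its underside, z up, y along the board (lever_l at the +y end, lever_r at the -y end). A locating rib, 10 x 10 mm with a tapered top at z = 45 mm, stands at its centre between the guide posts.
- guide_mouth (a point): Centre of the guides' open top, 65 mm above the rack's underside. Two pairs of guide posts, each 20 mm wide, at the rack's y = +-24 mm, leave a 10.5 mm gap in x for the board and flare open over their top 10 mm.
- contact_l_top (a point): Centre of the top of the brass contact blade (3 x 15 mm) at the rack's y = +48 mm, at first 31 mm above the bench. The freshly inserted board rests on both contacts; each resists being pushed down with about 25 N and stays where it was pushed. Insertion must not push them down.
- contact_r_top (a point): Centre of the top of the brass contact at the rack's y = -48 mm, at first 31 mm above the bench. The freshly inserted board rests on both contacts; each resists being pushed down with about 25 N and stays where it was pushed. Insertion must not push them down.
- lever_l (a joint): Angle of the black ejector lever at the rack's +y end, rad: 0 = lower arm upright, positive = leaning outward (to +y); starts open, about 1.0; range -0.15 to 1.12. It turns about the rack's x at y = +65, z = 30 mm and stays where left. Its hook clears the board when open beyond 0.95, lands on the board's foot near 0.6, then drives that end down. At what angle the board is home differs; find it by feel (below 0.3).
- lever_r (a joint): The same for the mirror-image lever at the rack's -y end (pivot at y = -65, z = 30 mm); positive = leaning outward to -y.
- lever_l_tip (a point): Centre of the thumb roll on top of lever_l: a cylinder of radius 7 mm, 22 mm long along the rack's x, 68 mm from the pivot, leaning 0.18 rad farther inward than the joint angle. As the lever swings in, the roll also rises along its arc. Push its outer side inward: driving takes 6 to 13 N there; home is felt as the push rising to 16 N within 2 to 3 mm. Never push with more than 22 N.
- lever_r_tip (a point): Centre of the thumb roll of lever_r, the same.
- board_grip (a point): Centre of the grip bar on top of the grey board: 14 mm thick (x), 60 long (y), 16 high; 82 mm above the board's lower edge. Board: 8 mm thick (x), 90 high, about 0.22 kg, either way round. Its foot is 112 mm long, 12 high; the part above is 66 long. A notch 14 mm wide, 26 high in the middle of the lower edge goes over the rack's rib.
- foot_l (a point): Point on the board's lower edge, 50 mm to +y of its middle.
- foot_r (a point): Point on the board's lower edge, 50 mm to -y of its middle.
- stand: Wooden stand fixed to the bench, 60 x 150 x 34 mm, origin at the centre of its underside, with a 9.6 mm wide slot along its y in which the board stands 8 mm above the bench; lift the board straight up by at least 30 mm to free it.
- bamboo_mug: Bamboo mug with a handle, 115 mm high, bystander; origin at its underside.
- glue: White glue bottle, 146 mm high, bystander; origin at its underside.
- tape: Roll of pale tape lying flat, 25 mm high, bystander.
- seat: Black seat in the rack's floor along its y, origin at the centre of its underside, 8 mm above the bench. Its raised stops under the board's foot are the hard stop; their tops lie between 21 and 27 mm above the bench, different at each start and not measured, the same at both ends: home must be felt. The board is home when it is pressed on them at both ends.
Not all that is in view belongs to the job. Of the things that look like the part that bears board_grip, the larger one is meant.

How it is judged:
On the way, in this order (a step that is already met when the one before it is completed fails the run):
1. the board stands on the contacts in the rack's guides, let go, not yet pushed down (z of foot_l in the frame of rack between 0.0285 and 0.035 m and z of foot_r in the frame of rack between 0.0285 and 0.035 m and horizontal distance between board_grip and rack below 0.012 m and contact force between the fingers and board below 0.3 N), for 0.2 s.
2. with both levers in and the board level, a lever presses the board firmly on its hard seat (angle between board_grip's own y axis and vertical between 1.5508 and 1.5908 rad and value of joint each of lever_l, lever_r below 0.35 rad and contact force between board and seat above 8 N), for 0.1 s.
At the end, for the whole second after the job is handed in: After the board was pressed on its seat, it stands there in the rack's guides, at least 2.7 mm below its first resting height, level along its length to 0.02 rad, both levers swung in to less than 0.35 rad, everything let go and at rest (z of each of foot_l, foot_r in the frame of rack below 0.0283 m and horizontal distance between board_grip and rack below 0.012 m and angle between board_grip's own y axis and vertical between 1.5508 and 1.5908 rad and value of joint each of lever_l, lever_r below 0.35 rad and linear speed of board below 0.01 m/s and contact force between the fingers and board below 0.3 N); the robot touches nothing.
It fails at once if the hand touches the board (over 2 N) while either end is more than 2.5 mm below its first resting height in the rack (horizontal distance between board_grip and rack below 0.02 m and z of any of foot_l, foot_r in the frame of rack below 0.0285 m and contact force between any of the fingers, the arm and board above 2 N).
It fails at once if a lever is pushed with more than 22 N while it drives the board (lever inside 0.7 rad) ((value of joint lever_l below 0.7 rad and contact force between the fingers and lever_l above 22 N) or (value of joint lever_r below 0.7 rad and contact force between the fingers and lever_r above 22 N)).
It fails at once if the board in the rack slopes along its length by more than 0.075 rad (over 4 degrees) (horizontal distance between board_grip and rack below 0.02 m and z of any of foot_l, foot_r in the frame of rack below 0.0285 m and (angle between board_grip's own y axis and vertical below 1.4958 rad or angle between board_grip's own y axis and vertical above 1.6458 rad)).
It fails at once if a bystander is moved by more than 3 cm (distance of any of bamboo_mug, glue, tape from where it was at the start of the episode above 0.03 m).
It also fails if it takes over 72 s, if anything falls off the work surface, if the arm or the gripper's body presses on something with over 40 N, if the wrist force passes 120 N, or if a joint passes its speed limit or range.

## Working session

There is one attempt and no reset: what is moved stays moved. The work goes in short steps, Python scripts to look and compute and a tool call to move; the robot and the scene stay as the last step left them, time stands still between calls to the robot, and variables do not carry over. Pictures are saved under pics/ and viewed, at most 10 in all, crops included, and the job is handed in when it is done.

Besides the shell and the picture viewer there is one more tool, called after "Request:" as name(argument=value, ...) on one line, values as JSON. jog_arm: Moves the arm, as the interface text tells. Its arguments: {"type":"object","properties":{"deltas":{"type":"array","items":{"type":"number"}},"force":{"type":"number"}},"required":["deltas"]}

```bash
mkdir -p pics; ls; cat > h.py <<'E'
import numpy as np, cv2
from rig import get_obs, capture, sign_off, search_frame, regions_of
def w(p,pt):
    T=np.linalg.inv(p["world_to_cam"]); return T[:3,:3]@np.asarray(pt)+T[:3,3]
def cloud(p,mask=None):
    d=p["depth"]; m=d>0
    if mask is not None: m&=mask
    v,u=np.nonzero(m); K=np.array([[p["fx"],0,p["cx"]],[0,p["fy"],p["cy"]],[0,0,1.]])
    n=cv2.undistortPoints(np.stack([u,v],1).astype(np.float64)[:,None],K,np.array(p["D"],float))[:,0]
    z=d[v,u]; c=np.stack([n[:,0]*z,n[:,1]*z,z],1); T=np.linalg.inv(p["world_to_cam"])
    return c@T[:3,:3].T+T[:3,3], np.stack([u,v],1)
def save(p,name): cv2.imwrite("pics/"+name,p["color"][:,:,::-1])
E
python3 - <<'E'
from h import *
np.set_printoptions(precision=4,suppress=True)
o=get_obs(); print(o["time_s"],o["position"],o["orientation"],o["ft_force"])
ps={c:capture(c) for c in("scene","top")}
for c,p in ps.items():
    save(p,c+"0.png"); print(c,np.linalg.inv(p["world_to_cam"])[:3,3])
    for n in["rack","board_grip","lever_l","lever_r","lever_l_tip","lever_r_tip","stand","bamboo_mug","glue","tape","contact_l_top","guide_mouth"]:
        try: print(n,[(np.round(w(p,r["point"]),4).tolist(),round(r["confidence"],2)) for r in search_frame(p,n)[:3]])
        except Exception as e: print(n,e)
E
```

```text
pics
0.0 [0.1604 0.6036 0.2305] [[-0.9664  0.2569 -0.0003]
 [ 0.2569  0.9664 -0.0013]
 [-0.     -0.0014 -1.    ]] [ 0.6673  0.1445 -0.0968]
scene [0.2795 0.7324 0.7487]
rack [([0.4414, 0.1222, 0.0083], 0.58)]
board_grip [([0.619, 0.2855, 0.0368], 0.74), ([0.6401, 0.1214, 0.0688], 0.67)]
lever_l [([0.4598, 0.0068, 0.0555], 0.63), ([0.4246, 0.2126, 0.0784], 0.47)]
lever_r [([0.4598, 0.0068, 0.0555], 0.63), ([0.4246, 0.2126, 0.0784], 0.47)]
lever_l_tip [([0.4257, 0.2172, 0.0768], 0.45), ([0.6396, -0.0694, 0.0779], 0.2), ([0.6376, 0.119, 0.0682], 0.17)]
lever_r_tip [([0.4613, 0.0057, 0.0535], 0.43), ([0.453, 0.4093, 0.02], 0.4)]
stand [([0.6233, 0.1372, 0.0095], 0.94)]
bamboo_mug [([0.4423, 0.1165, 0.0201], 0.7), ([0.6409, -0.0654, 0.0818], 0.62)]
glue [([0.6065, 0.4099, 0.0856], 0.79)]
tape [([0.4482, 0.4085, 0.0219], 0.94)]
contact_l_top [([0.6414, 0.1208, 0.0698], 0.26), ([0.4403, 0.1211, 0.01], 0.24)]
guide_mouth [([0.438, 0.1221, 0.0093], 0.86)]
top [0.3975 0.1561 0.9216]
rack [([0.444, 0.1093, 0.0097], 0.96)]
board_grip [([0.6374, 0.1154, 0.0835], 0.64), ([0.6184, 0.2814, 0.0557], 0.64)]
lever_l [([0.4561, 0.0029, 0.0605], 0.51), ([0.4246, 0.2027, 0.0663], 0.43)]
lever_r [([0.4561, 0.0029, 0.0605], 0.51), ([0.4246, 0.2027, 0.0663], 0.43)]
lever_l_tip [([0.4302, 0.2044, 0.0636], 0.45)]
lever_r_tip [([0.4615, 0.0035, 0.0618], 0.5), ([0.4481, 0.4084, 0.0258], 0.47)]
stand [([0.6305, 0.1111, 0.0114], 0.66)]
bamboo_mug [([0.6529, -0.098, 0.0796], 0.64), ([0.4282, 0.204, 0.0638], 0.22)]
glue [([0.6093, 0.383, 0.1024], 0.78)]
tape [([0.4464, 0.4066, 0.0257], 0.75), ([0.4419, 0.1101, 0.0275], 0.41)]
contact_l_top []
guide_mouth [([0.4443, 0.1051, 0.0126], 0.67), ([0.6334, 0.1128, 0.0836], 0.49)]
```

View pics/scene0.png

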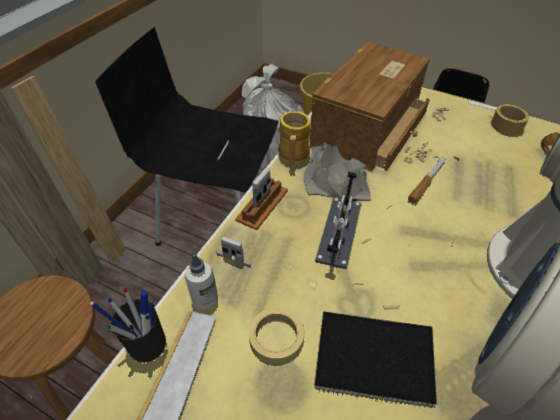

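View pics/top0.png

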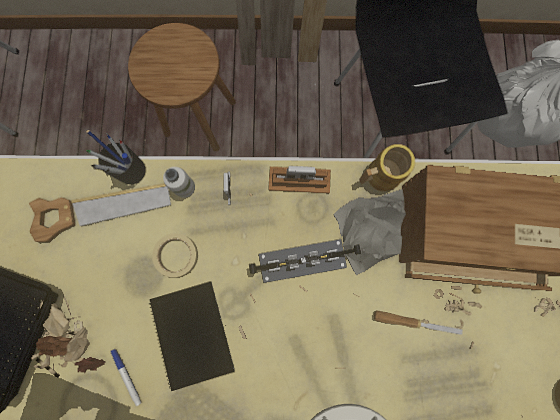

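```bash
python3 - <<'E'
from h import *
np.set_printoptions(precision=4,suppress=True)
def rect(q,n):
    r=cv2.minAreaRect((q[:,:2]*1000).astype(np.float32)); b=cv2.boxPoints(r)
    e=[b[1]-b[0],b[2]-b[1]]; e=max(e,key=np.linalg.norm); print(n,len(q),"c",np.round(r[0],1),"size",np.round(r[1],1),"long-axis deg",round(np.degrees(np.arctan2(e[1],e[0])),2),"zmed",np.median(q[:,2]).round(4))
for c in("top","scene"):
    p=capture(c); C,uv=cloud(p)
    box=lambda x0,x1,y0,y1,z0,z1:C[(C[:,0]>x0)&(C[:,0]<x1)&(C[:,1]>y0)&(C[:,1]<y1)&(C[:,2]>z0)&(C[:,2]<z1)]
    print(c)
    for n,B in dict(board=(.58,.7,.03,.2,.085,.12),stand=(.56,.72,0,.25,.028,.04),rackbase=(.38,.52,-.02,.23,.004,.012),posts=(.40,.49,.06,.16,.058,.07),rib=(.40,.49,.06,.16,.04,.05),rackl=(.38,.48,.17,.26,.06,.1),rackr=(.4,.5,-.06,.05,.06,.1)).items():
        q=box(*B)
        if len(q)>5: rect(q,n)
        if n in("rackl","rackr") and len(q): print(q.min(0),q.max(0),np.median(q,0))
    q=box(.58,.7,.03,.2,.06,.13); print(np.percentile(q[:,2],[50,90,99]))
E
```

```text
top
board 196 c [639.7 111.3] size [63.2 15.4] long-axis deg 87.07 zmed 0.0981
stand 460 c [639.  111.6] size [129.2  34.2] long-axis deg 87.09 zmed 0.0343
rackbase 2039 c [449.7 103.3] size [139.3 246.9] long-axis deg -89.49 zmed 0.0086
posts 108 c [442.7 104.2] size [28.3 66.9] long-axis deg -79.32 zmed 0.0633
rib 18 c [436.6 119.8] size [13.9 81.5] long-axis deg -77.18 zmed 0.0426
rackl 91 c [423.1 209.8] size [21.5 26.9] long-axis deg -74.81 zmed 0.0816
[0.4099 0.196  0.0609] [0.4315 0.2233 0.0877] [0.4227 0.214  0.0816]
rackr 86 c [465.2 -16.8] size [21.9 47.8] long-axis deg -83.57 zmed 0.0762
[ 0.4536 -0.0417  0.0608] [0.4756 0.0071 0.0814] [ 0.4631 -0.0101  0.0762]
[0.097  0.0998 0.1011]
scene
board 166 c [639.1 113.4] size [59.1 14.3] long-axis deg 87.62 zmed 0.0958
stand 369 c [638.7 112.2] size [130.6  33.5] long-axis deg 86.29 zmed 0.0327
rackbase 1576 c [456.1  93.1] size [108.2 232. ] long-axis deg -83.68 zmed 0.0071
posts 77 c [442.6 105.6] size [28.1 68.4] long-axis deg -79.42 zmed 0.063
rib 47 c [442.  109.7] size [21.9 60.5] long-axis deg -80.18 zmed 0.0439
rackl 77 c [421.  218.4] size [21.7 13.5] long-axis deg 9.29 zmed 0.0805
[0.41   0.2105 0.0714] [0.4328 0.2255 0.0841] [0.4213 0.2206 0.0805]
rackr 78 c [465.4 -15.9] size [21.9 43.5] long-axis deg -81.65 zmed 0.0725
[ 0.4533 -0.039   0.0603] [0.4763 0.0053 0.0796] [ 0.4635 -0.0075  0.0725]
[0.0875 0.0974 0.0992]
```

The overview shows the stand with the board (scene 263,188; top 300,175), and the rack (scene 340,230; top 302,260). A grey crumpled object sits close to the rack's far lever (top 365,232). There's also a small decoy at top (227,188). Next I measure the rack frame, the levers and the clearance beside the far lever.

```bash
python3 - <<'E'
from h import *
np.set_printoptions(precision=1,suppress=True,linewidth=160)
def rect(q,n):
    r=cv2.minAreaRect((q[:,:2]*1000).astype(np.float32)); b=cv2.boxPoints(r)
    e=max([b[1]-b[0],b[2]-b[1]],key=np.linalg.norm); print(n,len(q),"c",np.round(r[0],1),"size",np.round(r[1],1),"deg",round(np.degrees(np.arctan2(e[1],e[0])),2))
for c in("top","scene"):
    p=capture(c); m=regions_of(p,"rack")[0]["region"]; m=cv2.erode(m.astype(np.uint8),np.ones((2,2)))>0
    Q,_=cloud(p,m); rect(Q[(Q[:,2]>.004)&(Q[:,2]<.012)],c+" base")
    C,_=cloud(p); a=np.radians(10.6); R=np.array([[np.cos(a),-np.sin(a)],[np.sin(a),np.cos(a)]])
    L=(C[:,:2]-[.4427,.1045])@R*1000; z=C[:,2]*1000
    for s in(1,-1):
        k=(abs(L[:,0])<14)&(s*L[:,1]>85)&(s*L[:,1]<135)&(z>50); l=L[k]; print(c,s,"x",np.percentile(l[:,0],[3,50,97]),"y*s",np.percentile(s*l[:,1],[3,50,97]),"z",np.percentile(z[k],[3,50,97]))
    print("heights max per 10mm cell; rows local y -100..-190, cols x -40..40")
    for y in range(-100,-190,-10):
        print(y,[ (int(z[k].max()) if (k:=(abs(L[:,0]-x)<5)&(abs(L[:,1]-y)<5)).any() else -9) for x in range(-60,61,10)])
E
```

```text
top base 1751 c [442.6 102.3] size [ 69.7 201.5] deg -79.51
top 1 x [-10.2  -0.4   9.2] y*s [ 88.9 109.6 119.9] z [53.  81.  85.5]
top -1 x [-9.4 -0.1  9.9] y*s [ 93.8 113.8 125. ] z [51.  75.5 80.4]
heights max per 10mm cell; rows local y -100..-190, cols x -40..40
-100 [3, 4, 4, 12, 9, 11, 63, 15, 16, 19, 6, 10, 9]
-110 [4, 3, 8, 11, 12, 81, 78, 78, 23, 19, 23, 25, 13]
-120 [5, 10, 13, 12, 23, 80, 82, 82, 29, 22, 28, 28, 29]
-130 [3, 12, 17, 22, 41, 42, 75, 76, 30, 20, 18, 28, 33]
-140 [4, 16, 28, 35, 52, 57, 55, 37, 24, 17, 17, 17, 28]
-150 [3, 12, 35, 46, 55, 61, 51, 32, 17, 12, 16, 17, 20]
-160 [3, 4, 25, 57, 61, 57, 42, 27, 15, 12, 13, 17, 27]
-170 [3, 3, 15, 56, 57, 50, 31, 21, 17, 18, 13, 20, 27]
-180 [4, 3, 4, 40, 46, 38, 28, 15, 12, 17, 22, 21, 27]
scene base 1328 c [442.  104.3] size [ 68.7 203.8] deg -79.26
scene 1 x [-10.8  -0.1   9.9] y*s [110.8 118.  122. ] z [72.9 80.8 83.6]
scene -1 x [-9.5  0.2 10.4] y*s [ 95.7 112.6 122.9] z [50.6 68.9 77.8]
heights max per 10mm cell; rows local y -100..-190, cols x -40..40
-100 [1, 1, 1, 8, 7, 11, 64, 46, 15, 8, 5, 8, 8]
-110 [3, 2, 7, 9, 15, 75, 77, 76, 24, 17, 23, 26, 15]
-120 [5, 8, 9, 14, 23, 78, 78, 77, 27, 19, 20, 26, 30]
-130 [1, 10, 14, 27, 34, 40, 42, 37, 28, 15, 18, 23, 29]
-140 [1, 15, 28, 34, 49, 55, -9, 29, 16, 13, 16, 13, 23]
-150 [1, 0, 30, 45, 55, 58, -9, 25, 14, 10, 11, 14, 16]
-160 [0, 1, 0, 53, 57, 54, -9, 22, 14, 11, 11, 14, 23]
-170 [1, 0, 1, 53, 54, -9, -9, 18, 15, 16, 10, 15, 23]
-180 [0, 1, 0, 31, -9, 30, -9, -9, 10, 14, 18, 25, 26]
```

Request:
jog_arm(deltas=[0.45, 0, 0, -0.02, 0, 0.45, -0.06, 0, -0.03, 10, 0.45, -0.12, 0, -0.03, 20, 0.45, -0.18, 0, -0.03, 30, 0.45, -0.22, 0, -0.03, 40], force=40)

```text
time_s: 2.22
position: [0.3757, 0.5465, 0.2613]
orientation: [[-0.569, 0.822, 0.0], [0.822, 0.569, 0.0], [-0.0, 0.0, -1.0]]
ft_force: [0.3, 1.0, 0.8]
gripper_width: 0.452
finger_force: 0.0
```

Request:
jog_arm(deltas=[0.45, -0.06, -0.004, 0, 6, 0.45, -0.12, -0.008, 0, 12, 0.45, -0.18, -0.012, 0, 18, 0.45, -0.24, -0.016, 0, 24, 0.45, -0.3, -0.02, 0.01, 30, 0.45, -0.36, -0.024, 0.03, 34, 0.45, -0.42, -0.028, 0.05, 37.4, 0.45, -0.48, -0.03, 0.06, 37.4])

```text
time_s: 3.22
position: [0.625, 0.1359, 0.2003]
orientation: [[0.041, 0.999, -0.001], [0.999, -0.041, -0.0], [-0.0, -0.001, -1.0]]
ft_force: [0.8, 1.0, 0.2]
gripper_width: 0.447
finger_force: 0.0
```

```bash
cat > go.py <<'E'
import sys
from h import *
# go.py x y z yaw_of_tool_y_deg : print tool deltas
o=get_obs(); R=np.array(o["orientation"]); P=np.array(o["position"]); x=np.array(list(map(float,sys.argv[1:4])))
cur=np.degrees(np.arctan2(R[1,1],R[0,1])); d=cur-float(sys.argv[4]); d=(d+180)%360-180
print("delta",np.round(R.T@(x-P),4),"turn",round(d,2),"pos",P.round(4),"yaw",round(cur,2),"f",np.round(o["ft_force"],2),"t",o["time_s"],"q6",round(o["joints"][5],2))
E
python3 go.py .6395 .112 .130 -2.7
```

```text
delta [-0.0233  0.0155  0.0703] turn 0.37 pos [0.625  0.1359 0.2003] yaw -2.33 f [0.77 0.98 0.2 ] t 3.225 q6 0.25
```

Request:
jog_arm(deltas=[0.45, -0.023, 0.0155, 0.04, 0.4, 0.45, -0.023, 0.0155, 0.08, 0.4, 0.45, -0.023, 0.0155, 0.11, 0.4, 0.45, -0.023, 0.0155, 0.127, 0.4, 0.45, -0.023, 0.0155, 0.127, 0.4])

```text
time_s: 3.85
position: [0.6387, 0.1141, 0.0734]
orientation: [[0.047, 0.999, -0.002], [0.999, -0.047, -0.0], [-0.0, -0.002, -1.0]]
ft_force: [0.2, 0.3, 1.1]
gripper_width: 0.453
finger_force: 0.0
```

```bash
python3 - <<'E'
from h import *
o=get_obs();print(o["position"],o["ft_force"])
a=capture("scene");b=capture("top");
f=lambda p,x,y,s:cv2.resize(p["color"][y:y+100,x:x+130,::-1],None,fx=3,fy=3)
cv2.imwrite("pics/grasp.png",np.hstack([f(a,200,140,3),f(b,235,120,3)]))
E
```

```text
[0.63865568 0.11407846 0.07340491] [0.23828101 0.33969056 1.06860375]
```

View pics/grasp.png

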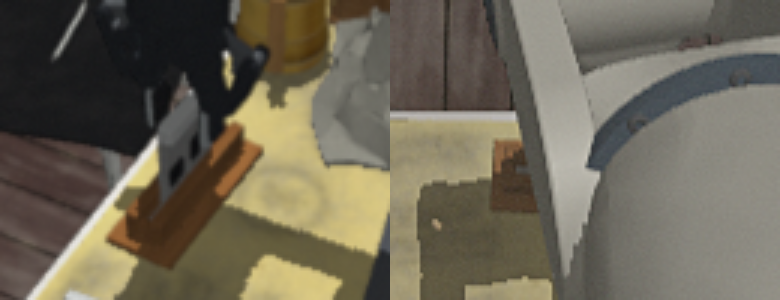

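The crop shows the fingers on either side of the grip bar (crop 190,110), with the stand below. I close on it now and lift.

Request:
jog_arm(deltas=[0, 0, 0, 0, 0, 0, 0, 0, 0, 0, 0, 0, 0, 0, 0, 0, 0, 0, 0, 0, 0, 0, 0, 0, 0], force=50)

```text
time_s: 4.58
position: [0.6402, 0.1144, 0.0758]
orientation: [[0.047, 0.999, 0.002], [0.999, -0.047, 0.0], [0.001, 0.002, -1.0]]
ft_force: [-1.1, 0.1, 6.9]
gripper_width: 0.156
finger_force: 50.0
```

Request:
jog_arm(deltas=[0, 0, 0, -0.02, 0, 0, 0, 0, -0.04, 0, 0, 0, 0, -0.08, 0, 0, 0, 0, -0.12, 0, 0, 0, 0, -0.12, 0, 0, 0, 0, -0.12, 0])

```text
time_s: 5.32
position: [0.6386, 0.114, 0.1944]
orientation: [[0.047, 0.999, -0.0], [0.999, -0.047, -0.0], [-0.0, -0.0, -1.0]]
ft_force: [-0.3, 0.3, -3.4]
gripper_width: 0.154
finger_force: 49.4
```

```bash
python3 - <<'E'
from h import *
np.set_printoptions(precision=1,suppress=True)
o=get_obs();P=np.array(o["position"]);print(P*1000,o["gripper_width"],o["ft_force"])
p=capture("scene");C,uv=cloud(p);C=C*1000;save(p,"lift.png")
k=(abs(C[:,0]-639)<60)&(abs(C[:,1]-113)<90)&(C[:,2]>100)&(C[:,2]<190);q=C[k]
for z in range(110,190,8):
    s=q[abs(q[:,2]-z)<4]
    if len(s): print(z,len(s),"x",np.percentile(s[:,0],[5,50,95]),"y",np.percentile(s[:,1],[2,50,98]))
E
python3 go.py .4424 .1035 .193 10.6
```

```text
[638.6 114.  194.4] 0.1536084914633706 [-0.3  0.3 -3.4]
126 33 x [633.  636.4 638.9] y [ 65.1 121.6 168.1]
134 109 x [632.6 636.4 643.1] y [ 56.9 127.5 167.5]
142 61 x [633.2 636.  642.8] y [ 62.5 123.3 165. ]
150 50 x [633.5 634.9 639.7] y [ 79.1 119.4 145.6]
158 46 x [632.7 635.2 642.2] y [ 81.9 120.7 145.7]
166 62 x [632.  633.9 641.5] y [ 81.5 121.  145.4]
174 66 x [632.4 634.7 641.3] y [ 84.  127.3 144.9]
182 49 x [631.8 635.9 642.1] y [ 83.5 126.1 145.2]
delta [-0.0196 -0.1951  0.0009] turn -13.29 pos [0.6382 0.1139 0.1935] yaw -2.69 f [ 0.32  0.45 -3.03] t 5.375 q6 0.22
```

View pics/lift.png

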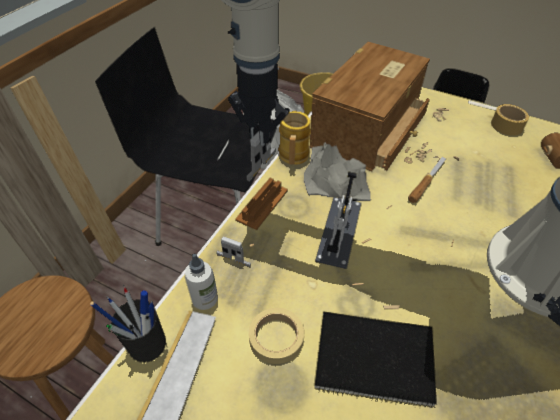

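The board is held level at (255,140). It hangs over empty bench, so I carry it over the rack and compare the two there.

Request:
jog_arm(deltas=[0, -0.005, -0.05, 0, -3, 0, -0.01, -0.1, 0, -7, 0, -0.015, -0.15, 0, -11, 0, -0.0186, -0.195, 0, -13.3, 0, -0.0186, -0.195, 0.035, -13.3, 0, -0.0186, -0.195, 0.042, -13.3, 0, -0.0186, -0.195, 0.042, -13.3])

```text
time_s: 6.25
position: [0.4434, 0.1046, 0.1518]
orientation: [[-0.184, 0.983, -0.002], [0.983, 0.184, -0.0], [-0.0, -0.002, -1.0]]
ft_force: [0.6, 1.0, -3.0]
gripper_width: 0.151
finger_force: 49.7
```

```bash
cat > rel.py <<'E'
from h import *
np.set_printoptions(precision=1,suppress=True)
o=get_obs();P=np.array(o["position"]);print(P*1000,o["gripper_width"],o["ft_force"])
p=capture("scene");C,uv=cloud(p);a=np.radians(10.6); R=np.array([[np.cos(a),-np.sin(a)],[np.sin(a),np.cos(a)]])
L=np.c_[(C[:,:2]-[.4424,.1035])@R,C[:,2]]*1000;print("tcp local",(P[:2]-[.4424,.1035])@R*1000)
for z in range(14,170,6):
    s=L[(abs(L[:,2]-z)<3)&(abs(L[:,0])<12)&(abs(L[:,1])<75)]
    if len(s)>4: print(z,len(s),"x",np.percentile(s[:,0],[3,50,97]),"y",np.percentile(s[:,1],[2,50,98]))
v,u=[int(x) for x in (210,340)]
cv2.imwrite("pics/rel%d.png"%int(o["time_s"]*100),cv2.resize(p["color"][130:280,260:440,::-1],None,fx=4,fy=4,interpolation=cv2.INTER_CUBIC))
E
python3 rel.py; ls pics
```

```text
[443.4 104.6 151.8] 0.15103566801843732 [ 0.6  1.  -3. ]
tcp local [1.2 0.9]
14 18 x [-10.7  -3.5   9.5] y [-36.9  33.6  61.4]
20 48 x [-10.5  -0.7   9.2] y [-46.6  18.7  58.5]
26 51 x [-10.1  -2.    9.7] y [-61.7  24.6  56.7]
32 40 x [-11.   -3.   10.9] y [-70.7   5.3  69.6]
38 61 x [-10.3  -6.5  11. ] y [-72.1  33.6  73.9]
44 24 x [-9.8 -4.2 10.7] y [-46.6  33.4  49.9]
50 45 x [-10.2  -1.3  11.3] y [-59.8  34.7  73.6]
56 47 x [-9.8 -3.4 10.3] y [-60.9  26.7  68.9]
62 40 x [-11.8  -8.7  11.9] y [-27.1  20.   35.6]
86 11 x [-2.9  0.1  4.3] y [-21.2  52.8  54.4]
92 29 x [-2.7  1.   5.2] y [22.6 44.7 54.8]
98 23 x [-2.8  1.   3.9] y [22.9 38.  53.4]
104 8 x [-2.5 -0.6  4.5] y [22.2 30.7 31.6]
110 8 x [-2.3  1.9  5.1] y [27.1 31.6 32.8]
116 8 x [-3.7  0.3  3.8] y [27.5 30.6 33.4]
122 21 x [-5.1 -1.4  6.7] y [-7.6 29.1 32.2]
128 20 x [-5.  -0.   7.4] y [-4.2 28.8 32. ]
134 20 x [-4.8 -3.   4.4] y [-3.7 22.4 31.4]
140 15 x [-2.4  1.9  7.7] y [12.8 30.2 32.5]
146 13 x [-2.4  2.2  6.4] y [16.5 30.7 32.6]
152 10 x [-8.4  0.5  5. ] y [10.6 29.9 31. ]
158 28 x [-11.6   0.   11.4] y [ 6.9 26.5 32.6]
164 29 x [-10.2  -2.7  10.4] y [ 9.  26.5 29.3]
grasp.png
lift.png
rel625.png
scene0.png
top0.png
```

View pics/rel625.png

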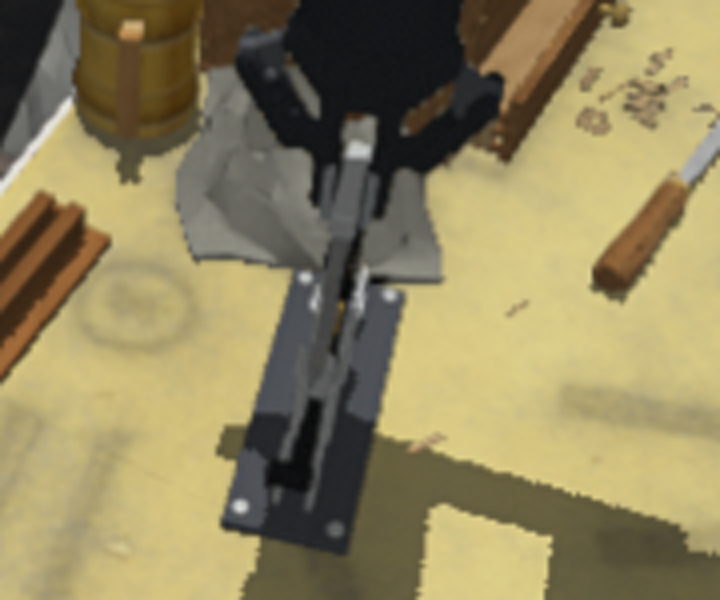

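Request:
jog_arm(deltas=[0, 0.0007, -0.0009, 0.01, 0, 0, 0.0007, -0.0009, 0.02, 0, 0, 0.0007, -0.0009, 0.026, 0, 0, 0.0007, -0.0009, 0.026, 0])

```text
time_s: 6.8
position: [0.4422, 0.1051, 0.1257]
orientation: [[-0.184, 0.983, -0.001], [0.983, 0.184, -0.0], [-0.0, -0.001, -1.0]]
ft_force: [0.1, 0.8, -2.4]
gripper_width: 0.155
finger_force: 49.7
```

The crop shows the board lined up above the guides (crop 340,260), and the force reading shows no contact yet. I keep lowering in small steps and watch the force.

Request:
jog_arm(deltas=[0, 0, 0, 0.004, 0, 0, 0, 0, 0.008, 0, 0, 0, 0, 0.011, 0, 0, 0, 0, 0.011, 0])

```text
time_s: 7.3
position: [0.4424, 0.1051, 0.1151]
orientation: [[-0.184, 0.983, -0.0], [0.983, 0.184, -0.0], [-0.0, -0.0, -1.0]]
ft_force: [-0.1, -0.1, -2.0]
gripper_width: 0.153
finger_force: 49.8
```

Request:
jog_arm(deltas=[0, 0, 0, 0.003, 0, 0, 0, 0, 0.005, 0, 0, 0, 0, 0.005, 0])

```text
time_s: 7.68
position: [0.4425, 0.1051, 0.1101]
orientation: [[-0.184, 0.983, -0.0], [0.983, 0.184, -0.0], [-0.0, -0.0, -1.0]]
ft_force: [0.2, -0.0, -2.3]
gripper_width: 0.152
finger_force: 49.8
```

Request:
jog_arm(deltas=[0, 0, 0, 0.003, 0, 0, 0, 0, 0.006, 0, 0, 0, 0, 0.008, 0, 0, 0, 0, 0.008, 0])

```text
time_s: 8.18
position: [0.4424, 0.1051, 0.1021]
orientation: [[-0.184, 0.983, -0.0], [0.983, 0.184, -0.0], [-0.0, -0.0, -1.0]]
ft_force: [-0.3, -0.3, -2.9]
gripper_width: 0.153
finger_force: 49.8
```

```bash
python3 rel.py
```

```text
[442.4 105.1 102.1] 0.1534340189603885 [-0.3 -0.3 -2.9]
tcp local [0.3 1.6]
14 11 x [-10.7  -8.2   9.9] y [-39.5  34.3  61.2]
20 22 x [-10.1  -3.7   8.9] y [-3.9 35.  56.5]
26 20 x [-11.   -4.1  11.3] y [-28.6  34.2  72.5]
32 23 x [-11.   -6.2  11.4] y [-42.9  34.   70. ]
38 46 x [-10.6  -4.6  10.8] y [-24.7  57.5  73.4]
44 52 x [-9.8 -0.8 10.5] y [-14.2  35.6  69.3]
50 47 x [-10.6   0.2  11.5] y [-14.9  33.3  72.6]
56 59 x [-9.3 -1.2 10.2] y [-29.7  30.6  68.7]
62 44 x [-11.9  -8.8  11.7] y [-31.5  23.6  35.4]
68 10 x [-5.8 -1.   2.6] y [-1.3 30.6 32.4]
74 13 x [-5.7 -1.5  5.4] y [-1.9 30.1 32.1]
80 20 x [-5.8 -1.5  6.5] y [-8.5 30.5 32.9]
86 19 x [-5.7 -3.2  4.9] y [13.6 28.3 33.2]
92 12 x [-3.2  2.   6.8] y [19.  30.4 32.6]
98 7 x [-2.8  1.   3.8] y [31.  32.2 33.8]
104 14 x [-8.  -0.1  8.2] y [11.7 31.  32.7]
110 23 x [-10.7  -0.8  10.9] y [10.5 27.6 31.5]
116 22 x [-11.5  -1.4   9.9] y [ 9.3 26.9 29.8]
122 134 x [-6.7  0.7  9.3] y [-28.1  10.   29.9]
128 23 x [-10.2   3.   10.5] y [-23.6  11.5  21.9]
134 15 x [-11.6   7.4  11.2] y [-3.3 11.5 13.3]
140 16 x [-10.2   8.4  11.9] y [-5.4  8.3 13.7]
146 12 x [-11.5   0.5  10.4] y [-6.3 11.9 14.9]
152 9 x [-11.6  -7.7  10.9] y [11.2 12.7 14.3]
158 8 x [-11.    0.5  11.6] y [11.5 12.9 14.4]
```

Request:
jog_arm(deltas=[0, 0, 0, 0.001, 0, 0, 0, 0, 0.0018, 0, 0, 0, 0, 0.0018, 0])

```text
time_s: 8.6
position: [0.4426, 0.1052, 0.1005]
orientation: [[-0.184, 0.983, -0.0], [0.983, 0.184, -0.0], [0.0, -0.0, -1.0]]
ft_force: [-0.2, -0.6, -3.2]
gripper_width: 0.15
finger_force: 49.8
```

Request:
jog_arm(deltas=[0, 0, 0, 0.0008, 0, 0, 0, 0, 0.0008, 0])

```text
time_s: 8.85
position: [0.4425, 0.1052, 0.0997]
orientation: [[-0.184, 0.983, -0.0], [0.983, 0.184, -0.0], [0.0, -0.0, -1.0]]
ft_force: [0.0, 1.0, -2.6]
gripper_width: 0.152
finger_force: 49.8
```

Request:
jog_arm(deltas=[0.25, 0, 0, 0, 0, 0.4, 0, 0, 0, 0, 0.5, 0, 0, 0, 0, 0.5, 0, 0, 0, 0])

```text
time_s: 9.35
position: [0.4427, 0.1052, 0.0997]
orientation: [[-0.184, 0.983, 0.0], [0.983, 0.184, 0.0], [0.0, 0.0, -1.0]]
ft_force: [-0.5, 1.1, -0.5]
gripper_width: 0.496
finger_force: 0.0
```

Request:
jog_arm(deltas=[0.5, 0, 0, -0.02, 0, 0.5, 0, 0, -0.05, 0, 0.5, 0, 0, -0.08, 0, 0.2, 0, 0, -0.1, 0, 0, 0, 0, -0.1, 0])

```text
time_s: 9.98
position: [0.4435, 0.1054, 0.2009]
orientation: [[-0.184, 0.983, 0.003], [0.983, 0.184, 0.001], [0.0, 0.003, -1.0]]
ft_force: [-0.4, 0.0, -0.3]
gripper_width: 0.082
finger_force: 0.0
```

```bash
python3 - <<'E'
from h import *
np.set_printoptions(precision=1,suppress=True)
p=capture("scene");C,uv=cloud(p);a=np.radians(10.6); R=np.array([[np.cos(a),-np.sin(a)],[np.sin(a),np.cos(a)]])
L=np.c_[(C[:,:2]-[.4424,.1035])@R,C[:,2]]*1000
t=L[(abs(L[:,0])<12)&(abs(L[:,1])<40)&(L[:,2]>110)&(L[:,2]<130)];print(len(t),np.percentile(t,[3,50,97],axis=0))
k=t[:,2]>117; A=np.c_[t[k][:,1],np.ones(k.sum())]; print("slope",np.linalg.lstsq(A,t[k][:,2],rcond=None)[0])
for s in(1,-1):
    q=L[(abs(L[:,0])<13)&(s*L[:,1]>95)&(s*L[:,1]<130)&(L[:,2]>60)];print(s,np.percentile(q,[3,50,97],axis=0).ravel())
cv2.imwrite("pics/set.png",cv2.resize(p["color"][150:280,270:430,::-1],None,fx=4,fy=4,interpolation=cv2.INTER_CUBIC))
print(get_obs()["position"])
E
# finger just outside lever_l roll, high: local y=+150
python3 - <<'E'
import numpy as np
a=np.radians(10.6)
for y in(150,-150,140,-140): print(y,np.array([442.4,103.5])+y*np.array([-np.sin(a),np.cos(a)]))
E
python3 go.py .4424 .1035 .2 10.6
```

```text
150 [[ -1.3 -27.4 111.9]
 [  5.    4.9 119.3]
 [ 11.5  29.3 121.9]]
slope [ -0.  119.7]
1 [-10.2 112.2  74.6   0.2 119.2  80.8  10.4 123.   84.1]
-1 [  -9.4 -120.7   61.1    1.  -113.4   72.8   11.1 -103.6   78.6]
[0.4 0.1 0.2]
150 [414.80729741 250.94030237]
-150 [469.99270259 -43.94030237]
140 [416.64681091 241.11094888]
-140 [468.15318909 -34.11094888]
delta [-0.0016 -0.0007 -0.0002] turn 0.02 pos [0.4428 0.1052 0.1998] yaw 10.62 f [ 0.39 -0.02 -0.74] t 10.025 q6 0.04
```

View pics/set.png

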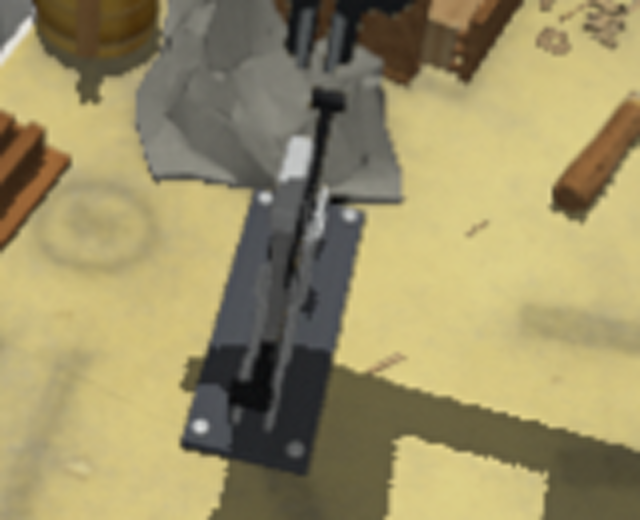

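The board rests level on the contacts, with the grip-bar top at about 121 mm, and it has been let go. Both levers are still open. I go to the outer side of the +y lever with the fingers shut.

Request:
jog_arm(deltas=[0, 0.05, 0, 0, 0, 0, 0.1, -0.001, 0, 0, 0, 0.145, -0.001, 0.02, 0, 0, 0.145, -0.001, 0.07, 0, 0, 0.145, -0.001, 0.12, 0, 0, 0.145, -0.001, 0.131, 0, 0, 0.145, -0.001, 0.131, 0])

```text
time_s: 10.9
position: [0.4145, 0.2471, 0.0682]
orientation: [[-0.184, 0.983, -0.002], [0.983, 0.184, -0.001], [-0.001, -0.002, -1.0]]
ft_force: [0.4, -0.3, 0.1]
gripper_width: -0.001
finger_force: 0.0
```

Request:
jog_arm(deltas=[0, -0.003, 0, 0, 0, 0, -0.006, 0, 0, 0, 0, -0.009, 0, 0, 0, 0, -0.012, 0, 0, 0, 0, -0.012, 0, 0, 0])

```text
time_s: 11.52
position: [0.4172, 0.2355, 0.0689]
orientation: [[-0.184, 0.983, 0.0], [0.983, 0.184, 0.0], [0.0, 0.0, -1.0]]
ft_force: [0.1, -0.2, 0.4]
gripper_width: -0.001
finger_force: 0.0
```

```bash
cat > st.py <<'E'
from h import *
o=get_obs();a=np.radians(10.6);R=np.array([[np.cos(a),-np.sin(a)],[np.sin(a),np.cos(a)]])
P=np.array(o["position"]);f=np.array(o["ft_force"]);print("t",o["time_s"],"local",((P[:2]-[.4424,.1035])@R*1000).round(1),"z",(P[2]*1000).round(1),"f local",(f[:2]@R).round(2),f[2].round(2))
E
python3 st.py
```

```text
t 11.525 local [ -0.5 134.4] z 68.9 f local [ 0.01 -0.22] 0.42
```

Request:
jog_arm(deltas=[0, -0.003, 0, -0.001, 0, 0, -0.006, 0, -0.002, 0, 0, -0.009, 0, -0.004, 0, 0, -0.012, 0, -0.006, 0, 0, -0.012, 0, -0.006, 0])

```text
time_s: 12.15
position: [0.4202, 0.2247, 0.0754]
orientation: [[-0.184, 0.983, 0.002], [0.983, 0.184, 0.002], [0.001, 0.002, -1.0]]
ft_force: [-0.1, 5.6, 3.4]
gripper_width: -0.002
finger_force: 2.3
```

```bash
python3 st.py; python3 - <<'E'
from h import *
np.set_printoptions(precision=1,suppress=True)
p=capture("scene");C,uv=cloud(p);a=np.radians(10.6); R=np.array([[np.cos(a),-np.sin(a)],[np.sin(a),np.cos(a)]])
L=np.c_[(C[:,:2]-[.4424,.1035])@R,C[:,2]]*1000
q=L[(abs(L[:,0])<16)&(L[:,1]>70)&(L[:,1]<150)&(L[:,2]>50)&(L[:,2]<160)]
for z in range(55,150,6):
    s=q[abs(q[:,2]-z)<3]
    if len(s)>2: print(z,len(s),np.percentile(s[:,:2],[5,50,95],axis=0).ravel())
E
```

```text
t 12.15 local [  0.5 123.3] z 75.4 f local [0.98 5.52] 3.42
79 12 [ -6.3 129.1   1.  133.5   9.8 135.5]
85 26 [-12.3 128.8  -0.7 131.8  12.4 134.9]
91 28 [-11.6 128.5  -2.2 131.7  11.8 134.8]
97 28 [-11.5 128.5   0.4 131.1  13.7 135.1]
103 30 [-10.  127.9   2.  133.   12.6 135. ]
109 27 [-11.7 116.8   0.6 130.7   9.7 134.9]
115 21 [-13.5 116.4   0.8 133.9   8.5 136.2]
121 50 [-13.5 118.5   3.2 134.5  14.  137.5]
127 33 [-15.6 116.   -1.8 134.6  14.2 135.7]
133 19 [-13.2 131.8   4.6 134.8  14.2 136.4]
139 14 [-13.3 127.7   4.8 139.4  12.5 140.4]
145 32 [-14.2 136.7  -3.9 139.6  14.8 141. ]
```

Request:
jog_arm(deltas=[0, -0.003, 0, -0.002, 0, 0, -0.006, 0, -0.004, 0, 0, -0.009, 0, -0.006, 0, 0, -0.011, 0, -0.007, 0, 0, -0.011, 0, -0.007, 0])

```text
time_s: 12.82
position: [0.421, 0.2126, 0.0815]
orientation: [[-0.184, 0.983, -0.001], [0.983, 0.184, -0.001], [-0.001, -0.001, -1.0]]
ft_force: [-0.1, 0.3, 0.2]
gripper_width: 0.001
finger_force: 0.2
```

```bash
python3 st.py
```

```text
t 12.825 local [ -1.  111.1] z 81.5 f local [-0.08  0.32] 0.22
```

Request:
jog_arm(deltas=[0, 0.006, 0, -0.02, 0, 0, -0.01, 0.001, -0.065, 0, 0, -0.07, 0.001, -0.07, 0, 0, -0.13, 0.001, -0.07, 0, 0, -0.19, 0.001, -0.07, 0, 0, -0.25, 0.001, -0.07, 0, 0, -0.261, 0.001, -0.03, 0, 0, -0.261, 0.001, 0.008, 0])

```text
time_s: 13.82
position: [0.47, -0.0449, 0.0727]
orientation: [[-0.182, 0.983, -0.0], [0.983, 0.182, -0.0], [-0.0, -0.0, -1.0]]
ft_force: [-0.5, 1.0, -0.8]
gripper_width: -0.003
finger_force: 0.0
```

Request:
jog_arm(deltas=[0, 0, 0, 0, 0, 0, 0.006, 0, 0, 0, 0, 0.012, 0, 0, 0, 0, 0.016, 0, -0.001, 0, 0, 0.02, 0, -0.002, 0, 0, 0.02, 0, -0.002, 0])

```text
time_s: 14.58
position: [0.4678, -0.0242, 0.077]
orientation: [[-0.186, 0.983, 0.003], [0.983, 0.186, -0.002], [-0.002, 0.002, -1.0]]
ft_force: [-1.7, -7.4, 7.7]
gripper_width: 0.0
finger_force: 5.7
```

```bash
python3 st.py
```

```text
t 14.575 local [   1.5 -130.2] z 77.0 f local [-2.99 -6.98] 7.75
```

Request:
jog_arm(deltas=[0, -0.008, 0, 0, 0, 0, -0.008, -0.001, 0.008, 0, 0, -0.004, -0.001, 0.008, 0, 0, 0, -0.001, 0.008, 0, 0, 0.003, -0.001, 0.006, 0, 0, 0.003, -0.001, 0.006, 0])

```text
time_s: 15.32
position: [0.4675, -0.0229, 0.0712]
orientation: [[-0.186, 0.983, 0.005], [0.983, 0.186, -0.004], [-0.004, 0.004, -1.0]]
ft_force: [1.2, -6.9, 5.5]
gripper_width: -0.003
finger_force: 4.0
```

```bash
python3 st.py
```

```text
t 15.325 local [   1.4 -128.9] z 71.2 f local [-0.04 -6.99] 5.45
```

Request:
jog_arm(deltas=[0, 0.003, 0, -0.001, 0, 0, 0.006, 0, -0.003, 0, 0, 0.009, 0, -0.005, 0, 0, 0.009, 0, -0.005, 0])

```text
time_s: 15.82
position: [0.4635, -0.0117, 0.0747]
orientation: [[-0.185, 0.983, 0.0], [0.983, 0.185, 0.0], [0.0, 0.0, -1.0]]
ft_force: [1.7, -2.2, 2.0]
gripper_width: -0.001
finger_force: 1.0
```

```bash
python3 st.py
```

```text
t 15.825 local [  -0.4 -117.1] z 74.7 f local [ 1.27 -2.45] 1.96
```

Request:
jog_arm(deltas=[0, 0.003, 0, -0.002, 0, 0, 0.006, 0, -0.004, 0, 0, 0.009, 0, -0.006, 0, 0, 0.009, 0, -0.006, 0])

```text
time_s: 16.32
position: [0.4613, -0.0028, 0.0806]
orientation: [[-0.184, 0.983, -0.001], [0.983, 0.184, 0.0], [0.0, -0.001, -1.0]]
ft_force: [-0.5, -1.0, 0.5]
gripper_width: 0.001
finger_force: 0.0
```

```bash
python3 st.py
```

```text
t 16.325 local [  -1.  -107.9] z 80.6 f local [-0.67 -0.91] 0.48
```

Request:
jog_arm(deltas=[0, 0.003, 0, -0.001, 0, 0, 0.005, 0, -0.002, 0, 0, 0.005, 0, -0.002, 0])

```text
time_s: 16.7
position: [0.4607, 0.0018, 0.0827]
orientation: [[-0.184, 0.983, -0.0], [0.983, 0.184, -0.0], [0.0, -0.0, -1.0]]
ft_force: [-0.6, -1.3, 1.0]
gripper_width: 0.003
finger_force: 0.8
```

```bash
python3 st.py
```

```text
t 16.7 local [  -0.7 -103.3] z 82.7 f local [-0.8  -1.14] 1.0
```

Request:
jog_arm(deltas=[0, 0.002, 0, -0.001, 0, 0, 0.004, 0, -0.0015, 0, 0, 0.004, 0, -0.0015, 0])

```text
time_s: 17.08
position: [0.4601, 0.0053, 0.0842]
orientation: [[-0.185, 0.983, -0.0], [0.983, 0.185, -0.001], [-0.001, -0.0, -1.0]]
ft_force: [-0.3, -6.0, 0.0]
gripper_width: 0.0
finger_force: 3.0
```

```bash
cat > top.py <<'E'
from h import *
np.set_printoptions(precision=1,suppress=True)
p=capture("scene");C,uv=cloud(p);a=np.radians(10.6); R=np.array([[np.cos(a),-np.sin(a)],[np.sin(a),np.cos(a)]])
L=np.c_[(C[:,:2]-[.4424,.1035])@R,C[:,2]]*1000
t=L[(abs(L[:,0]-2)<14)&(abs(L[:,1])<29)&(L[:,2]>100)&(L[:,2]<130)]
for y in range(-25,30,10):
    s=t[abs(t[:,1]-y)<5]
    if len(s)>3: print(y,len(s),np.percentile(s[:,2],[50,80,95]))
for s in(1,-1):
    q=L[(abs(L[:,0])<13)&(s*L[:,1]>50)&(s*L[:,1]<130)&(L[:,2]>75)&(L[:,2]<108)]
    if len(q): print("roll",s,len(q),np.percentile(q[:,1:],[3,50,97],axis=0).ravel())
E
python3 st.py; python3 top.py
```

```text
t 17.075 local [ -0.7 -99.7] z 84.2 f local [-1.44 -5.85] 0.04
-25 21 [118.7 120.  120.6]
-15 23 [119.2 120.5 121.4]
-5 26 [119.7 120.5 121.2]
5 22 [119.6 120.3 120.6]
15 25 [119.7 120.5 121.4]
25 49 [115.2 119.8 120.7]
roll 1 87 [ 89.4  77.2  96.6  95.7 100.5  99.8]
roll -1 132 [-95.   78.6 -80.5  99.1 -74.8 107.2]
```

Request:
jog_arm(deltas=[0, 0.002, 0, 0, 0, 0, 0.004, 0, -0.001, 0, 0, 0.006, 0, -0.001, 0, 0, 0.006, 0, -0.001, 0])

```text
time_s: 17.62
position: [0.4593, 0.0109, 0.0856]
orientation: [[-0.185, 0.983, 0.0], [0.983, 0.185, -0.001], [-0.001, 0.0, -1.0]]
ft_force: [-1.2, -9.4, 6.2]
gripper_width: 0.001
finger_force: 4.4
```

```bash
python3 st.py; python3 top.py
```

```text
t 17.625 local [ -0.4 -94.2] z 85.6 f local [-2.87 -9.03] 6.17
-25 20 [117.9 119.3 120.1]
-15 23 [118.6 119.7 120. ]
-5 21 [118.4 119.6 120.4]
5 27 [119.3 120.3 121. ]
15 24 [118.7 119.8 120.5]
25 50 [115.1 118.6 120. ]
roll 1 87 [ 89.2  78.7  96.5  95.6 100.4  99.9]
roll -1 123 [-89.5  80.8 -74.1 100.5 -69.  107.3]
```

Request:
jog_arm(deltas=[0, -0.006, 0, 0, 0, 0, 0, 0, -0.06, 0, 0, 0.05, 0, -0.066, 0, 0, 0.11, 0, -0.066, 0, 0, 0.17, 0, -0.066, 0, 0, 0.214, 0, -0.06, 0, 0, 0.214, 0, -0.01, 0, 0, 0.214, 0, 0.002, 0])

```text
time_s: 18.68
position: [0.4177, 0.2216, 0.0811]
orientation: [[-0.185, 0.983, -0.004], [0.983, 0.185, -0.002], [-0.001, -0.004, -1.0]]
ft_force: [-0.3, -0.4, 0.8]
gripper_width: 0.001
finger_force: 0.0
```

Request:
jog_arm(deltas=[0, -0.003, 0, 0, 0, 0, -0.008, 0, -0.001, 0, 0, -0.012, 0, -0.002, 0, 0, -0.015, 0, -0.003, 0, 0, -0.015, 0, -0.003, 0])

```text
time_s: 19.3
position: [0.4232, 0.2073, 0.0869]
orientation: [[-0.184, 0.983, 0.002], [0.983, 0.184, 0.001], [0.001, 0.002, -1.0]]
ft_force: [-1.1, 2.2, 1.4]
gripper_width: -0.001
finger_force: 1.1
```

```bash
python3 st.py
```

```text
t 19.3 local [  0.2 105.5] z 86.9 f local [-0.7   2.34] 1.39
```

Request:
jog_arm(deltas=[0, -0.003, 0, -0.0005, 0, 0, -0.005, 0, -0.001, 0, 0, -0.007, 0, -0.0015, 0, 0, -0.009, 0, -0.002, 0, 0, -0.009, 0, -0.002, 0])

```text
time_s: 19.92
position: [0.4249, 0.1995, 0.0889]
orientation: [[-0.184, 0.983, 0.002], [0.983, 0.184, 0.002], [0.002, 0.002, -1.0]]
ft_force: [-1.5, 8.1, 5.8]
gripper_width: -0.002
finger_force: 4.1
```

```bash
python3 st.py; python3 top.py
```

```text
t 19.925 local [ 0.4 97.5] z 88.9 f local [0.07 8.28] 5.83
roll 1 66 [102.8  91.7 107.1 100.4 109.7 107.6]
```

Request:
jog_arm(deltas=[0, -0.002, 0, -0.0005, 0, 0, -0.004, 0, -0.001, 0, 0, -0.006, 0, -0.001, 0, 0, -0.008, 0, -0.001, 0, 0, -0.008, 0, -0.001, 0])

```text
time_s: 20.6
position: [0.4264, 0.1916, 0.0899]
orientation: [[-0.184, 0.983, 0.002], [0.983, 0.184, 0.002], [0.002, 0.002, -1.0]]
ft_force: [-0.5, 8.3, 6.4]
gripper_width: -0.0
finger_force: 3.9
```

```bash
python3 st.py
```

```text
t 20.6 local [ 0.5 89.5] z 89.9 f local [0.99 8.23] 6.36
```

Request:
jog_arm(deltas=[0, 0.006, 0, 0, 0, 0, 0, 0, -0.055, 0, 0, -0.05, 0, -0.06, 0, 0, -0.11, 0, -0.06, 0, 0, -0.17, 0, -0.06, 0, 0, -0.192, 0, -0.045, 0, 0, -0.192, 0, 0, 0, 0, -0.192, 0, 0, 0])

```text
time_s: 21.6
position: [0.4578, 0.0014, 0.0868]
orientation: [[-0.184, 0.983, -0.007], [0.983, 0.184, -0.0], [0.001, -0.007, -1.0]]
ft_force: [-1.2, 0.4, 0.2]
gripper_width: 0.0
finger_force: 0.0
```

```bash
python3 st.py; python3 top.py
```

```text
t 21.6 local [  -3.6 -103.2] z 86.8 f local [-1.08  0.66] 0.24
-25 14 [117.4 118.6 119.6]
-15 23 [118.5 118.8 119.7]
-5 26 [117.8 118.7 119.4]
5 23 [117.2 118.3 119.1]
15 21 [117.5 118.3 119. ]
25 30 [116.9 117.9 118.2]
roll 1 97 [ 71.5  76.8  78.6  99.9  82.1 104.2]
roll -1 132 [-98.   77.8 -77.9  99.1 -72.5 105.9]
```

Request:
jog_arm(deltas=[0, 0.003, 0, 0, 0, 0, 0.007, 0, 0, 0, 0, 0.01, 0, 0, 0, 0, 0.013, 0, 0, 0, 0, 0.016, 0, 0, 0, 0, 0.016, 0, 0, 0])

```text
time_s: 22.4
position: [0.4597, 0.0173, 0.0909]
orientation: [[-0.186, 0.983, 0.004], [0.983, 0.186, -0.001], [-0.002, 0.004, -1.0]]
ft_force: [0.7, -7.6, 5.9]
gripper_width: -0.001
finger_force: 3.6
```

```bash
python3 st.py
```

```text
t 22.4 local [  1.1 -87.9] z 90.9 f local [-0.68 -7.59] 5.93
```

Request:
jog_arm(deltas=[0, 0.002, 0, 0, 0, 0, 0.004, 0, 0, 0, 0, 0.006, 0, 0, 0, 0, 0.008, 0, 0, 0, 0, 0.008, 0, 0, 0])

```text
time_s: 23.02
position: [0.4584, 0.0251, 0.0909]
orientation: [[-0.186, 0.983, 0.004], [0.983, 0.186, -0.001], [-0.002, 0.004, -1.0]]
ft_force: [2.8, -6.8, 5.1]
gripper_width: 0.0
finger_force: 3.7
```

```bash
python3 st.py; python3 top.py
```

```text
t 23.025 local [  1.3 -80. ] z 90.9 f local [ 1.52 -7.2 ] 5.11
-25 18 [115.2 116.1 117.4]
-15 22 [114.7 116.8 117.5]
-5 24 [115.1 116.  117.1]
5 22 [115.9 116.6 117.5]
15 23 [115.5 116.5 117.7]
25 50 [112.1 116.  117. ]
roll 1 98 [ 71.9  78.1  79.1 100.1  82.1 104.5]
roll -1 97 [-74.5  90.6 -60.4 102.  -54.8 106.6]
```

Request:
jog_arm(deltas=[0, -0.006, 0, 0, 0, 0, 0, 0, -0.052, 0, 0, 0.05, 0, -0.06, 0, 0, 0.11, 0, -0.06, 0, 0, 0.16, 0, -0.06, 0, 0, 0.178, 0, -0.045, 0, 0, 0.178, 0, 0, 0, 0, 0.178, 0, 0, 0])

```text
time_s: 24.08
position: [0.4213, 0.1997, 0.0874]
orientation: [[-0.185, 0.983, -0.005], [0.983, 0.185, -0.002], [-0.001, -0.006, -1.0]]
ft_force: [-0.1, -0.1, 0.4]
gripper_width: -0.001
finger_force: 0.0
```

Request:
jog_arm(deltas=[0, -0.004, 0, 0, 0, 0, -0.008, 0, 0, 0, 0, -0.011, 0, 0, 0, 0, -0.014, 0, 0, 0, 0, -0.016, 0, 0, 0, 0, -0.016, 0, 0, 0])

```text
time_s: 24.82
position: [0.4282, 0.1854, 0.0912]
orientation: [[-0.183, 0.983, 0.003], [0.983, 0.183, 0.003], [0.002, 0.004, -1.0]]
ft_force: [-1.9, 5.8, 4.9]
gripper_width: 0.004
finger_force: 3.3
```

```bash
python3 st.py
```

```text
t 24.825 local [ 1.1 83.1] z 91.2 f local [-0.82  6.03] 4.93
```

Request:
jog_arm(deltas=[0, -0.002, 0, 0, 0, 0, -0.004, 0, 0, 0, 0, -0.006, 0, 0, 0, 0, -0.006, 0, 0, 0])

```text
time_s: 25.32
position: [0.4293, 0.1797, 0.0913]
orientation: [[-0.183, 0.983, 0.003], [0.983, 0.183, 0.003], [0.002, 0.004, -1.0]]
ft_force: [-2.8, 7.0, 5.5]
gripper_width: -0.001
finger_force: 3.7
```

```bash
python3 st.py
```

```text
t 25.325 local [ 1.2 77.3] z 91.3 f local [-1.48  7.38] 5.55
```

Request:
jog_arm(deltas=[0, -0.0015, 0, 0, 0, 0, -0.003, 0, 0, 0, 0, -0.0045, 0, 0, 0, 0, -0.0045, 0, 0, 0])

```text
time_s: 25.82
position: [0.4302, 0.1759, 0.0913]
orientation: [[-0.182, 0.983, 0.004], [0.983, 0.182, 0.004], [0.003, 0.004, -1.0]]
ft_force: [-3.3, 10.8, 5.0]
gripper_width: -0.002
finger_force: 6.4
```

```bash
python3 st.py; python3 top.py
```

```text
t 25.825 local [ 1.3 73.4] z 91.3 f local [-1.24 11.24] 5.0
roll 1 56 [ 78.6  93.3  82.7 102.4  86.  107.5]
```

Request:
jog_arm(deltas=[0, -0.001, 0, 0, 0, 0, -0.001, 0, 0, 0])

```text
time_s: 26.12
position: [0.4303, 0.1753, 0.0913]
orientation: [[-0.182, 0.983, 0.003], [0.983, 0.182, 0.005], [0.004, 0.004, -1.0]]
ft_force: [-4.6, 15.3, 4.3]
gripper_width: -0.0
finger_force: 7.8
```

Request:
jog_arm(deltas=[0, -0.001, 0, 0, 0, 0, -0.001, 0, 0, 0])

```text
time_s: 26.38
position: [0.4305, 0.1747, 0.0913]
orientation: [[-0.182, 0.983, 0.004], [0.983, 0.182, 0.005], [0.005, 0.004, -1.0]]
ft_force: [-5.7, 17.6, 4.2]
gripper_width: -0.001
finger_force: 9.1
```

The +y end has bottomed: the push rose to about 18 N within 2 mm. I change to the other lever now.

Request:
jog_arm(deltas=[0, 0.01, 0, 0, 0, 0, 0.008, 0, -0.052, 0, 0, -0.04, 0, -0.06, 0, 0, -0.1, 0, -0.06, 0, 0, -0.15, 0, -0.06, 0, 0, -0.163, 0, -0.045, 0, 0, -0.163, 0, 0, 0, 0, -0.163, 0, 0, 0])

```text
time_s: 27.38
position: [0.4565, 0.012, 0.0872]
orientation: [[-0.184, 0.983, -0.006], [0.983, 0.184, -0.0], [0.001, -0.006, -1.0]]
ft_force: [-0.3, -0.5, -0.1]
gripper_width: -0.001
finger_force: 0.0
```

```bash
python3 st.py; python3 top.py
```

```text
t 27.375 local [ -3.  -92.5] z 87.2 f local [-0.4  -0.47] -0.08
-25 18 [114.2 115.1 115.3]
-15 22 [114.  114.9 115.4]
-5 25 [113.9 114.7 115.6]
5 22 [113.3 114.6 115.2]
15 23 [112.9 113.8 114.5]
25 28 [113.  114.3 115.2]
roll 1 104 [ 56.5  76.7  64.2  99.3  68.4 104.6]
roll -1 131 [-87.9  83.5 -66.5 100.6 -58.3 107. ]
```

Request:
jog_arm(deltas=[0, 0.004, 0, 0, 0, 0, 0.007, 0, 0, 0, 0, 0.01, 0, 0, 0, 0, 0.013, 0, 0, 0, 0, 0.013, 0, 0, 0])

```text
time_s: 28.05
position: [0.4575, 0.0246, 0.09]
orientation: [[-0.185, 0.983, 0.002], [0.983, 0.185, -0.001], [-0.001, 0.002, -1.0]]
ft_force: [0.2, -6.8, 4.6]
gripper_width: -0.001
finger_force: 3.0
```

```bash
python3 st.py
```

```text
t 28.05 local [  0.3 -80.3] z 90.0 f local [-1.04 -6.68] 4.63
```

Request:
jog_arm(deltas=[0, 0.0015, 0, 0, 0, 0, 0.003, 0, 0, 0, 0, 0.003, 0, 0, 0])

```text
time_s: 28.42
position: [0.4571, 0.0272, 0.09]
orientation: [[-0.185, 0.983, 0.002], [0.983, 0.185, -0.001], [-0.002, 0.002, -1.0]]
ft_force: [-0.4, -7.8, 4.9]
gripper_width: -0.003
finger_force: 3.5
```

Request:
jog_arm(deltas=[0, 0.001, 0, 0, 0, 0, 0.002, 0, 0, 0, 0, 0.002, 0, 0, 0])

```text
time_s: 28.8
position: [0.4567, 0.0293, 0.09]
orientation: [[-0.185, 0.983, 0.002], [0.983, 0.185, -0.001], [-0.002, 0.002, -1.0]]
ft_force: [1.0, -7.2, 5.7]
gripper_width: 0.008
finger_force: 3.7
```

```bash
python3 st.py
```

```text
t 28.8 local [  0.4 -75.6] z 90.0 f local [-0.34 -7.3 ] 5.71
```

Request:
jog_arm(deltas=[0, 0.001, 0, 0, 0, 0, 0.002, 0, 0, 0, 0, 0.002, 0, 0, 0])

```text
time_s: 29.18
position: [0.4564, 0.0311, 0.09]
orientation: [[-0.185, 0.983, 0.002], [0.983, 0.185, -0.001], [-0.002, 0.002, -1.0]]
ft_force: [1.3, -7.5, 5.7]
gripper_width: 0.003
finger_force: 4.2
```

Request:
jog_arm(deltas=[0, 0.001, 0, 0, 0, 0, 0.0015, 0, 0, 0, 0, 0.0015, 0, 0, 0])

```text
time_s: 29.55
position: [0.4563, 0.0322, 0.0901]
orientation: [[-0.185, 0.983, 0.003], [0.983, 0.185, -0.002], [-0.002, 0.002, -1.0]]
ft_force: [1.3, -10.6, 5.9]
gripper_width: -0.002
finger_force: 5.8
```

Request:
jog_arm(deltas=[0, 0.001, 0, 0, 0, 0, 0.001, 0, 0, 0])

```text
time_s: 29.8
position: [0.4561, 0.0329, 0.0901]
orientation: [[-0.186, 0.983, 0.003], [0.983, 0.186, -0.003], [-0.003, 0.002, -1.0]]
ft_force: [2.2, -13.7, 7.1]
gripper_width: -0.001
finger_force: 7.0
```

Request:
jog_arm(deltas=[0, 0.001, 0, 0, 0, 0, 0.001, 0, 0, 0, 0, 0.001, 0, 0, 0])

```text
time_s: 30.18
position: [0.4561, 0.0335, 0.0901]
orientation: [[-0.186, 0.983, 0.003], [0.983, 0.186, -0.003], [-0.003, 0.002, -1.0]]
ft_force: [1.6, -16.6, 6.3]
gripper_width: -0.004
finger_force: 8.3
```

Request:
jog_arm(deltas=[0, -0.01, 0, 0, 0, 0, -0.01, 0, -0.052, 0, 0, 0.04, 0, -0.06, 0, 0, 0.1, 0, -0.06, 0, 0, 0.15, 0, -0.06, 0, 0, 0.163, 0, -0.045, 0, 0, 0.163, 0, 0, 0, 0, 0.163, 0, 0, 0])

```text
time_s: 31.18
position: [0.422, 0.194, 0.0866]
orientation: [[-0.184, 0.983, -0.006], [0.983, 0.184, -0.003], [-0.002, -0.007, -1.0]]
ft_force: [1.0, -0.3, 0.2]
gripper_width: 0.0
finger_force: 0.0
```

```bash
python3 st.py; python3 top.py
```

```text
t 31.175 local [-3.4 92.7] z 86.6 f local [ 0.91 -0.43] 0.22
roll 1 75 [ 58.7  89.8 102.2  99.6 104.5 106.9]
```

Request:
jog_arm(deltas=[0, -0.004, 0, 0, 0, 0, -0.008, 0, 0, 0, 0, -0.012, 0, 0, 0, 0, -0.015, 0, 0, 0, 0, -0.015, 0, 0, 0])

```text
time_s: 31.85
position: [0.4275, 0.1804, 0.0894]
orientation: [[-0.184, 0.983, 0.0], [0.983, 0.184, 0.0], [0.0, 0.0, -1.0]]
ft_force: [-0.7, -0.1, -0.4]
gripper_width: -0.001
finger_force: 0.0
```

Request:
jog_arm(deltas=[0, -0.001, 0, 0, 0, 0, -0.002, 0, 0, 0, 0, -0.002, 0, 0, 0])

```text
time_s: 32.22
position: [0.4278, 0.1789, 0.0892]
orientation: [[-0.184, 0.983, -0.0], [0.983, 0.184, 0.0], [0.0, 0.0, -1.0]]
ft_force: [-0.3, 2.3, 0.4]
gripper_width: 0.002
finger_force: 1.1
```

```bash
python3 st.py
```

```text
t 32.225 local [-0.5 76.8] z 89.2 f local [0.1  2.34] 0.45
```

Request:
jog_arm(deltas=[0, -0.001, 0, 0, 0, 0, -0.002, 0, 0, 0, 0, -0.002, 0, 0, 0])

```text
time_s: 32.6
position: [0.4282, 0.1773, 0.0893]
orientation: [[-0.184, 0.983, 0.0], [0.983, 0.184, 0.001], [0.001, 0.0, -1.0]]
ft_force: [-2.3, 6.4, 1.0]
gripper_width: -0.0
finger_force: 3.4
```

Request:
jog_arm(deltas=[0, -0.001, 0, 0, 0, 0, -0.002, 0, 0, 0, 0, -0.002, 0, 0, 0])

```text
time_s: 32.98
position: [0.4285, 0.176, 0.0893]
orientation: [[-0.183, 0.983, 0.0], [0.983, 0.183, 0.002], [0.002, 0.0, -1.0]]
ft_force: [-3.7, 10.7, 1.1]
gripper_width: -0.002
finger_force: 6.0
```

Request:
jog_arm(deltas=[0, -0.001, 0, 0, 0, 0, -0.001, 0, 0, 0])

```text
time_s: 33.22
position: [0.4286, 0.1754, 0.0894]
orientation: [[-0.183, 0.983, 0.0], [0.983, 0.183, 0.003], [0.003, 0.001, -1.0]]
ft_force: [-3.4, 13.9, -0.2]
gripper_width: -0.002
finger_force: 7.5
```

Request:
jog_arm(deltas=[0, -0.0007, 0, 0, 0, 0, -0.001, 0, 0, 0, 0, -0.001, 0, 0, 0])

```text
time_s: 33.6
position: [0.4288, 0.1749, 0.0894]
orientation: [[-0.183, 0.983, -0.0], [0.983, 0.183, 0.003], [0.003, 0.001, -1.0]]
ft_force: [-5.4, 17.6, 0.5]
gripper_width: -0.002
finger_force: 9.2
```

Request:
jog_arm(deltas=[0, 0.012, 0, 0, 0, 0, 0.015, 0, -0.03, 0, 0, 0.03, 0, -0.08, 0, 0, 0.08, 0, -0.1, 0, 0, 0.12, 0, -0.1, 0, 0, 0.12, 0, -0.1, 0])

```text
time_s: 34.35
position: [0.4066, 0.2927, 0.1896]
orientation: [[-0.187, 0.982, 0.001], [0.982, 0.187, 0.0], [0.0, 0.001, -1.0]]
ft_force: [-0.0, -0.9, 0.0]
gripper_width: 0.001
finger_force: 0.0
```

```bash
python3 st.py; python3 top.py; python3 - <<'E'
from h import *
p=capture("scene");q=capture("top")
f=lambda c,x,y:cv2.resize(c["color"][y:y+130,x:x+100,::-1],None,fx=4,fy=4,interpolation=cv2.INTER_CUBIC)
cv2.imwrite("pics/end.png",np.hstack([f(p,295,150),f(q,255,195)]))
E
```

```text
t 34.35 local [ -0.4 192.6] z 189.6 f local [-0.19 -0.86] 0.05
roll 1 6 [ 56.1  99.5  60.2 101.2  64.1 104. ]
```

View pics/end.png

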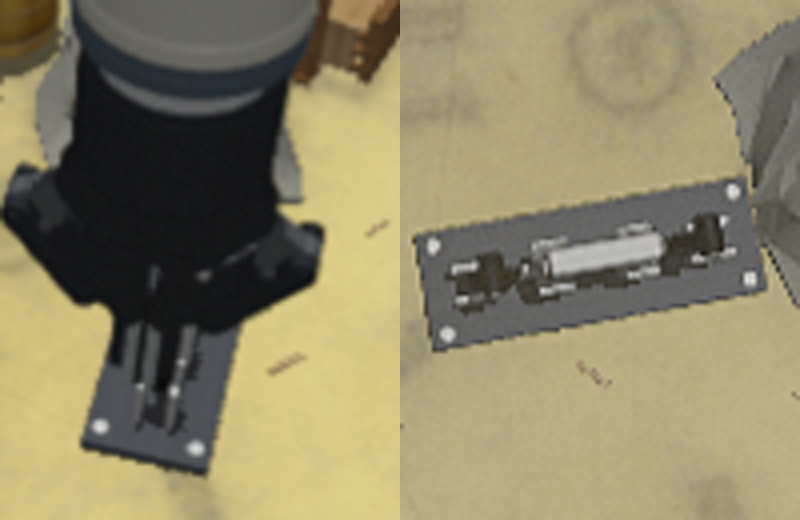

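The top view shows the board seated between two inward levers (right crop: levers at 485,270 and 705,235, grip bar at 605,250), with the arm clear. One last level check from the top camera before I hand in.

```bash
sed 's/capture("scene")/capture("top")/' top.py > t2.py; python3 t2.py
```

```text
-25 28 [113.7 114.6 115. ]
-15 32 [114.3 115.6 116.6]
-5 34 [114.1 115.9 116.8]
5 31 [114.5 116.  116.6]
15 34 [114.1 115.2 116.3]
25 30 [114.2 115.3 115.7]
roll 1 73 [ 52.2  78.5  59.4 103.2  67.2 107.2]
roll -1 68 [-64.4  99.9 -57.6 104.  -51.9 106.6]
```

```bash
python3 -c "
from rig import sign_off; print(sign_off())"
```

```text
the job is handed in; nothing more can be done
None
```

The job is handed in: the board is seated level in the rack by the two levers, with about 17–19 N felt at each end; both levers are swung in and the arm is clear, but no verdict came back.

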